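# Nest the parts pots and put on the lid

## Task

Put the watchmaker's parts pots away as one nest: leave the wide blue dish where it stands, first set the white pot in it, then the yellow cup in the white pot, and last put the yellow lid on the cup. Set each piece down rather than dropping it, so that it stands upright and fully down in the one below, and do not disturb the other things on the bench.

Things in the scene. Friction and masses are not known exactly. Their poses are not given: they have to be found in the camera images.
- dish: Wide shallow round dish, blue, loose, 0.5 kg: outside diameter 116, inside diameter 100, height 40, wall 8, floor 8 thick (all mm). Origin: centre of its underside; z up. It stands on a green mat whose top is at z = 0.003 m. It is the bottom of the nest.
- pot: Middle round pot, white, loose, about 0.2 kg: outside diameter 88 (too wide for the gripper: pinch its wall at the rim, one finger inside), inside diameter 72, height 55, wall 8, floor 8 thick (mm). Straight walls. Origin: centre of its underside; z up. Seated in the dish its rim stands 23 mm above the dish's rim.
- cup: Small tall round cup, yellow, loose, about 0.12 kg: outside diameter 60, inside diameter 44, height 70, wall 8, floor 8 thick (mm). Straight walls. Origin: centre of its underside; z up. Seated in the pot its rim stands 23 mm above the pot's rim.
- lid: Round yellow lid with a black knob, loose, about 0.06 kg (mm): boss below, diameter 34, height 8 (enters the cup's mouth); flange, diameter 60, 8 to 13 above the origin (lies on the cup's rim); upright cylindrical knob, diameter 24, 13 to 43 above the origin. It lies on its boss on the mat. Origin: centre of the boss's underside; z up. On the cup its origin is 62 above the cup's.
- loupe: Bystander: black loupe, a cone of diameter 40 and height 32 mm, loose. Origin: centre of its underside.
- jar: Bystander: amber glass jar with a steel cap, diameter 44, height 55 mm, loose. Origin: centre of its underside.
- tweezers: Bystander: steel tweezers lying flat, 130 mm long along x, 16 wide, 7 high, loose. Origin: middle of the underside.
- blower: Bystander: dark red dust-blower bulb standing upright with a thin nozzle on top, diameter 66, height 115 mm, loose. Origin: centre of its underside.
- boxes: Bystander: stack of flat clear boxes, 100 (x) by 120 (y) by 72 mm, one piece, loose. Origin: centre of its underside.
- brush: Bystander: flat brush with a wooden handle lying on the bench, 170 mm long along x, 20 high, loose. Origin: middle of the underside.
- rack: Bystander: wooden block with five upright screwdrivers, 55 (x) by 170 (y) mm, block 35 high, 122 high to the tops, fixed to the bench. Origin: centre of its underside.
Things that resemble listed ones, but are neither listed nor needed, are in the scene too. Leave any turquoise look-alike of the pot alone.

How it is judged:
On the way, in this order (a step that is already met when the one before it is completed fails the run):
1. the white pot stands fully down in the blue dish, let go (horizontal distance between pot and dish below 0.01 m and z of pot in the frame of dish between 0.004 and 0.011 m and angle between each of pot, dish's own z axis and vertical below 0.06 rad and contact force between the fingers and pot below 0.05 N and linear speed of pot below 0.02 m/s), for 0.2 s.
2. the yellow cup stands fully down in the white pot in the dish, let go (horizontal distance between pot and dish below 0.01 m and z of pot in the frame of dish between 0.004 and 0.011 m and angle between each of pot, dish, cup's own z axis and vertical below 0.06 rad and horizontal distance between cup and pot below 0.01 m and z of cup in the frame of pot between 0.004 and 0.011 m and contact force between the fingers and cup below 0.05 N and linear speed of cup below 0.02 m/s), for 0.2 s.
3. the lid lies flat on the cup, let go (horizontal distance between pot and dish below 0.01 m and z of pot in the frame of dish between 0.004 and 0.011 m and angle between each of pot, dish, cup, lid's own z axis and vertical below 0.06 rad and horizontal distance between cup and pot below 0.01 m and z of cup in the frame of pot between 0.004 and 0.011 m and horizontal distance between lid and cup below 0.009 m and z of lid in the frame of cup between 0.058 and 0.065 m and contact force between the fingers and lid below 0.05 N and linear speed of lid below 0.02 m/s), for 0.2 s.
At the end, for the whole second after the job is handed in: The white pot stands in the blue dish, the yellow cup in the white pot and the lid on the cup, each centred on the one below within 10 mm (lid 9 mm), within 3 mm of fully down, upright within 0.06 rad, and all at rest. The dish has moved less than 30 mm (horizontal distance between pot and dish below 0.01 m and z of pot in the frame of dish between 0.004 and 0.011 m and angle between each of pot, dish, cup, lid's own z axis and vertical below 0.06 rad and horizontal distance between cup and pot below 0.01 m and z of cup in the frame of pot between 0.004 and 0.011 m and horizontal distance between lid and cup below 0.009 m and z of lid in the frame of cup between 0.058 and 0.065 m and linear speed of each of dish, pot, cup, lid below 0.02 m/s); the robot touches nothing.
It fails at once if the blue dish is moved more than 30 mm from where it stood (distance of dish from where it was at the start of the episode above 0.03 m).
It fails at once if the white pot, the yellow cup or the lid is dropped (falls freely by more than about 25 mm) ((linear speed of pot above 0.7 m/s and contact force between the fingers and pot below 0.05 N) or (linear speed of cup above 0.7 m/s and contact force between the fingers and cup below 0.05 N) or (linear speed of lid above 0.7 m/s and contact force between the fingers and lid below 0.05 N)).
It fails at once if a bystander (black eyeglass loupe, amber jar, tweezers, dust blower, stack of clear boxes, brush) is moved more than 25 mm or knocked over (distance of any of loupe, jar, tweezers, blower, boxes, brush from where it was at the start of the episode above 0.025 m or angle between any of loupe, jar, tweezers, blower, boxes, brush's own z axis and vertical above 0.5 rad).
It also fails if it takes over 70 s, if anything falls off the work surface, if the arm or the gripper's body presses on something with over 40 N, if the wrist force passes 120 N, or if a joint passes its speed limit or range.

## Robot

A 6-joint arm with a two-finger parallel gripper is mounted at the origin on the work surface. World frame = base frame: x ahead of the robot, y to its left, z up, the work surface at z = 0. Lengths are in m, angles in rad, forces in N, time in s.
With the tool pointing down it reaches from about 0.4 to 0.825 m from the base axis. Payload 7 kg.
Tool frame: the origin (TCP) lies on the mounting face of the last link; the fingertips stand 178 mm ahead of it and the grasp point (between the pads) lies 159 mm ahead of it; z points along the fingers, y is the direction in which the jaws open and shut (so a half turn about z gives the same grasp; the last joint's range is limited). The gripper opens to 88 mm and grips with 3 to 60 N. Pads are 19 mm wide; open, the fingers measure 130 mm over their backs; the gripper's body (78 mm by 193 mm) begins 47 mm behind the grasp point.
Start: joints at [-0.973, 0.359, 0.012, 0, -1.224, -0.288], TCP at [0.206, -0.643, 0.405] pointing down, gripper open.
Joint ranges: [-3.07, 3.07], [-1.43, 2.12], [-1.02, 1.25], [-3.03, 1.67], [-3.05, -0], [-3.03, 3.03]. Speed limits (rad/s): [2.39, 2.39, 3.01, 3.14, 3.14, 3.14].

## Interface

Orientations are given as [roll, pitch, yaw] about the fixed x, y, z axes, in that order (R = Rz(yaw) Ry(pitch) Rx(roll)).
In Python, from station import * gives the robot as it stands.
- The arm moves only by the tool arm_command, never from a script. Its argument "targets" is a list of rows, each a list of 3 entries, a list of its own where there are three numbers: the turn, a rotation vector about the world's x, y, z in rad, then the shift along the world's x, y, z in mm, then the closure, from 0 (fully open) to 1 (shut). In form: [[[wx, wy, wz], [tx, ty, tz], fingers], ...]. A call has 1 to 8 rows; each row shifts and turns the commanded pose from where the row before left it; what a row does not reach is not made up. A row lasts 1/10 s, in which the tool goes at most 50 mm and 8.59 degrees, less where a joint would pass 70% of its speed; a pose out of reach is approached as far as the arm can. A call with a gripper value outside its range is refused whole. The fingers move at their own pace and stop on an object; "squeeze" is the grip in N (left out, the last holds). Time passes only in rows, so rows that do not move let the fingers close. It gives the time, the measured TCP pose, the force and the opening at its end, in the units of the state.
- get_state(): the state, without advancing time (a new reading comes with each control period).
- grab_frame(name): name is "scene" or "top"; returns (picture, depth): 400x640x3 uint8, red, green, blue; 400x640 float32, m along the optical axis (not along the pixel's ray), 0 where there is no reading.
- camera_params(name): a dict with "mtx" (3x3 intrinsics, pixels), "eye" and "orientation" of the camera in the world. Camera axes: x right, y down, z forward; pixel columns grow to the right and rows downward; lengths in m; the calibration is good to about 2 mm. A picture is of the moment at which its call begins. camera_params takes no time and is no camera call.
- job_done(): hands the job in, once; it reports no verdict.
The state is a dict: "t": time; "q": joint angles; "qd": joint speeds; "joint_efforts": joint torques, N m; "eef_pos": TCP position; "ee_rot": TCP orientation; "force": force on the tool from outside, world axes, zero at the start; "moment": the same for the moment, N m; "width": finger opening in m.
Only numpy, scipy, OpenCV 4.12 (cv2) and the standard library are available. Lean on these libraries where they do the work, as an engineer would, in place of code of your own. Each camera call takes 0.05 s, during which the arm holds its last target.

## Working session

There is one attempt and no reset: what is moved stays moved. The work goes in short steps, Python scripts to look and compute and a tool call to move; the robot and the scene stay as the last step left them, time stands still between calls to the robot, and variables do not carry over. Pictures are saved under pics/ and viewed, and the job is handed in when it is done.

Besides the shell and the picture viewer there is one more tool, called after ">>>" as name([rows], argument=value, ...), one row to a line, values as JSON. arm_command: Moves the arm, as the interface text tells. Its arguments: {"type":"object","properties":{"targets":{"type":"array"},"squeeze":{"type":"number"}},"required":["targets"]}

```bash
ls; mkdir -p pics; cat > h.py <<'E'
from station import *
import numpy as np, cv2
from scipy.spatial.transform import Rotation as R
def cam(n):
    p=camera_params(n); K=np.array(p["mtx"]); return p,K
def show(n,f):
    im,d=grab_frame(n); cv2.imwrite(f"pics/{f}.png",im[:,:,::-1]); np.savez(f"pics/{f}.npz",im=im,d=d); return im,d
E
python3 - <<'E'
from h import *
for n in("scene","top"):
    show(n,n+"0"); print(camera_params(n))
print(get_state())
E
```

```text
pics
{'mtx': array([[385.93633698,   0.        , 317.07769332],
       [  0.        , 385.93633698, 203.31092814],
       [  0.        ,   0.        ,   1.        ]]), 'eye': array([1.18848713, 0.55813352, 0.7799347 ]), 'orientation': array([-2.28324523, -0.00479404,  2.36129285])}
{'mtx': array([[450.54840433,   0.        , 325.07471142],
       [  0.        , 450.54840433, 205.85110977],
       [  0.        ,   0.        ,   1.        ]]), 'eye': array([ 0.33154093, -0.06205557,  1.35929593]), 'orientation': array([-2.93478622, -0.00304376, -1.53576961])}
{'t': 0.1, 'q': array([-9.72888307e-01,  3.59352653e-01,  1.11707915e-02, -3.15604046e-04,
       -1.22409448e+00, -2.88082001e-01]), 'qd': array([-0.00178704, -0.00245719,  0.00247136, -0.00113477, -0.00022671,
       -0.00030476]), 'joint_efforts': array([-2.06550460e-03, -5.84163165e+01,  2.93748361e+01,  7.01521039e+00,
        1.02752171e-02, -6.54137557e-05]), 'eef_pos': array([ 0.20574535, -0.64271247,  0.40379956]), 'ee_rot': array([ 3.14008933e+00, -1.36055253e-04, -2.83187399e+00]), 'force': array([0.67074483, 0.46731078, 0.21540947]), 'moment': array([0.03919894, 0.01296392, 0.04082703]), 'width': 0.0877845920603496}
```

View pics/top0.png

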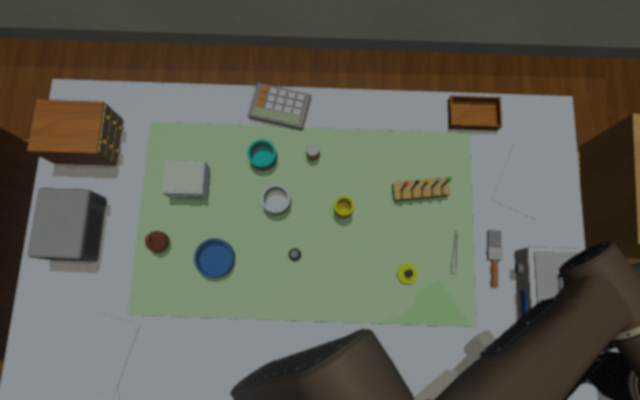

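View pics/scene0.png

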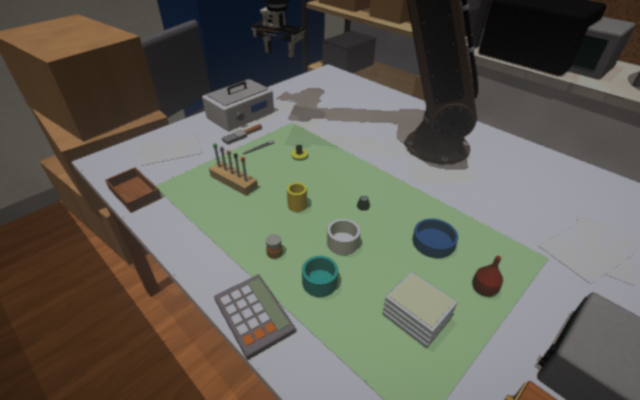

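The top view shows the dish at (215,259), white pot (276,200), yellow cup (344,207) and lid (407,273). Two pots could be meant: the white one at (276,200) and the turquoise look-alike at (262,155). The white one fits the description, and I'll confirm it in a crop.

```bash
cat >> h.py <<'E'
def cloud(n,d):
    p,K=cam(n); v,u=np.indices(d.shape)
    P=np.stack([(u-K[0,2])/K[0,0]*d,(v-K[1,2])/K[1,1]*d,d],-1)
    W=P@R.from_euler('xyz',p["orientation"]).as_matrix().T+p["eye"]
    W[d<=0]=np.nan; return W
from scipy.optimize import least_squares
def fitc(X,r=None):
    c=np.nanmean(X,0)
    if r: f=lambda p:np.hypot(*(X-p[:2]).T)-r; s=least_squares(f,c,loss='soft_l1',f_scale=.002)
    else: f=lambda p:np.hypot(*(X-p[:2]).T)-p[2]; s=least_squares(f,[*c,.04],loss='soft_l1',f_scale=.002)
    return s.x
def proj(n,X):
    p,K=cam(n); q=(np.asarray(X)-p["eye"])@R.from_euler('xyz',p["orientation"]).as_matrix(); q=q@K.T; return q[...,:2]/q[...,2:]
E
python3 - <<'E'
from h import *
z=np.load('pics/top0.npz'); im,d=z['im'],z['d']; W=cloud('top',d)
cv2.imwrite('pics/crop0.png',cv2.resize(im[120:300,140:440,::-1],None,fx=2.6,fy=2.6,interpolation=cv2.INTER_CUBIC))
print('mat z',W[300,250],W[150,420],W[220,320])
for nm,(u,v),zr,r in [('dish',(215,259),.043,.060),('pot',(276,200),.058,.048),('turq',(262,155),.05,.05),('cup',(344,207),.073,.035),('lid',(407,273),.016,.035),('loupe',(294,254),.035,.025),('jar',(312,152),.058,.025),('blower',(157,242),.06,.04),('boxes',(186,179),.075,.08),('rack',(421,189),.06,.1),('tw',(455,252),.008,.07)]:
    c=W[v-1:v+2,u-1:u+2].reshape(-1,3).mean(0)
    m=(np.hypot(W[...,0]-c[0],W[...,1]-c[1])<r*1.6)&(W[...,2]>.006)
    X=W[m]; zt=np.percentile(X[:,2],97)
    T=X[np.abs(X[:,2]-zr)<.006]
    print(nm,'zmax %.3f'%zt,'n',len(T),'mean',X[:,:2].mean(0).round(4),'mid',((T[:,:2].min(0)+T[:,:2].max(0))/2).round(4) if len(T) else '', 'ext',np.ptp(T[:,:2],axis=0).round(3) if len(T) else '',fitc(T[:,:2]).round(4) if len(T)>5 else '')
E
```

```text
mat z [0.32504306 0.15452209 0.00495304] [ 0.80723583 -0.3498327   0.00231947] [ 0.5712484  -0.04227647  0.00368962]
dish zmax 0.046 n 334 mean [0.4436 0.2659] mid [0.4444 0.2635] ext [0.112 0.115] [0.4442 0.2626 0.0536]
pot zmax 0.061 n 230 mean [0.6261 0.092 ] mid [0.624  0.0911] ext [0.086 0.086] [0.6239 0.091  0.0399]
turq zmax 0.061 n 116 mean [0.7657 0.1443] mid [0.7643 0.1407] ext [0.087 0.085] [0.7613 0.1399 0.04  ]
cup zmax 0.076 n 153 mean [ 0.6084 -0.1117] mid [ 0.6075 -0.1118] ext [0.058 0.059] [ 0.607  -0.1119  0.0259]
lid zmax 0.048 n 257 mean [ 0.4198 -0.3031] mid [ 0.4162 -0.3074] ext [0.077 0.057] [ 0.4195 -0.3084  0.0231]
loupe zmax 0.038 n 75 mean [0.4625 0.0288] mid [0.4637 0.0288] ext [0.027 0.027] [0.4642 0.0292 0.0102]
jar zmax 0.063 n 129 mean [ 0.7717 -0.0132] mid [ 0.7797 -0.0135] ext [0.039 0.037] [ 0.7796 -0.0131  0.0142]
blower zmax 0.107 n 119 mean [0.481  0.4218] mid [0.4849 0.4324] ext [0.055 0.054] [0.4859 0.4357 0.0238]
boxes zmax 0.080 n 1303 mean [0.6676 0.3553] mid [0.6752 0.3645] ext [0.101 0.122] [0.6748 0.3634 0.0436]
rack zmax 0.123 n 16 mean [ 0.6707 -0.3398] mid [ 0.673  -0.3439] ext [0.019 0.127] [12.0594  1.1386 11.4831]
tw zmax 0.652 n 512 mean [ 0.4295 -0.4844] mid [ 0.4851 -0.4515] ext [0.215 0.218] [ 0.4948 -0.4295  0.0673]
```

View pics/crop0.png

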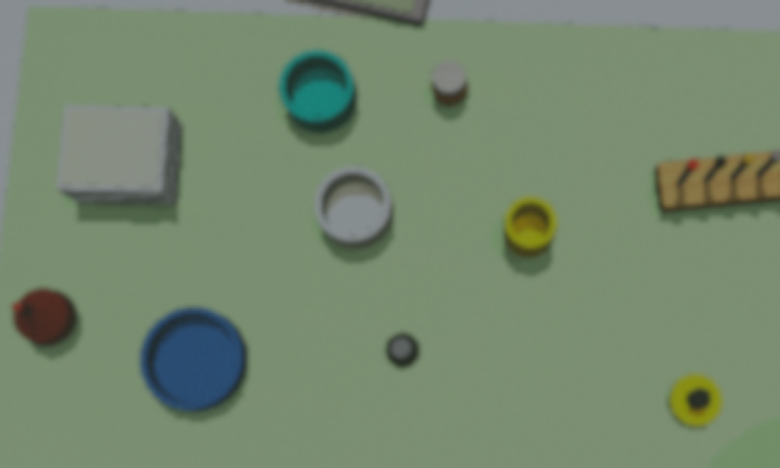

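The crop confirms it: the white pot is at about (353,207) in the crop, and the turquoise look-alike at (317,90) stays where it is. Next I'll cross-check the positions with the scene camera.

```bash
cat > loc.py <<'E'
from h import *
# colour mask + silhouette-free: fit centre of rim ring (known z) by depth points near the rim height
def rim(n,im,d,c,z,ro,ri):
    W=cloud(n,d); m=(np.hypot(W[...,0]-c[0],W[...,1]-c[1])<ro*1.35)&(np.abs(W[...,2]-z-.002)<.007)
    X=W[m]; 
    best=None
    for _ in range(2):
        def f(p):
            r=np.hypot(*(X[:,:2]-p).T); return np.maximum(r-ro,0)+np.maximum(ri-r,0)
        s=least_squares(f,c[:2],loss='soft_l1',f_scale=.002,diff_step=1e-3); c=s.x
    return c.round(4),len(X),np.median(X[:,2]).round(4), ((X[:,:2].min(0)+X[:,:2].max(0))/2).round(4)
E
python3 - <<'E'
from loc import *
for n in('top','scene'):
    z=np.load(f'pics/{n}0.npz'); im,d=z['im'],z['d']
    for nm,c,zz,ro,ri in [('dish',(.4442,.2626),.043,.058,.050),('pot',(.624,.091),.058,.044,.036),('cup',(.607,-.112),.073,.030,.022),('lidknob',(.4195,-.3084),.046,.012,0),('flange',(.4195,-.3084),.016,.03,.012)]:
        print(n,nm,*rim(n,im,d,np.array(c),zz,ro,ri))
E
```

```text
top dish [0.4443 0.2631] 320 0.0429 [0.4444 0.2633]
top pot [0.6244 0.0911] 224 0.0579 [0.624  0.0911]
top cup [ 0.6071 -0.1119] 146 0.0723 [ 0.6075 -0.1118]
top lidknob [ 0.4195 -0.3079] 51 0.046 [ 0.4191 -0.307 ]
top flange [ 0.4195 -0.3083] 251 0.0153 [ 0.4195 -0.3074]
scene dish [0.4434 0.2645] 355 0.0423 [0.4431 0.2654]
scene pot [0.6232 0.0927] 262 0.0574 [0.6235 0.0935]
scene cup [ 0.6055 -0.1104] 129 0.0723 [ 0.6058 -0.1098]
scene lidknob [ 0.4198 -0.3054] 25 0.0453 [ 0.4193 -0.3047]
scene flange [ 0.4166 -0.3072] 109 0.0158 [ 0.4173 -0.3065]
```

Both cameras agree to about 2 mm: dish (.444,.264), pot (.624,.092), cup (.606,-.111), lid (.419,-.307). I'll move to the pot's -y wall with the jaw along y.

>>> arm_command([
  [[0,0,-0.1],[20,34,0],0.5],
  [[0,0,-0.1],[20,34,0],0.5],
  [[0,0,-0.11],[20,34,0],0.5],
  [[0,0,0],[21,35,0],0.5],
  [[0,0,0],[21,35,0],0.5],
  [[0,0,0],[21,35,0],0.5],
  [[0,0,0],[21,35,0],0.5],
  [[0,0,0],[21,35,0],0.5],
], squeeze=25)

```text
t: 0.9
eef_pos: [0.3712, -0.3643, 0.4045]
ee_rot: [3.141, -0.0, 3.141]
force: [0.6, -0.9, 0.4]
width: 0.0438
```

>>> arm_command([
  [[0,0,0],[21,35,0],0.55],
  [[0,0,0],[21,35,0],0.55],
  [[0,0,0],[21,35,0],0.55],
  [[0,0,0],[21,35,0],0.55],
  [[0,0,0],[21,35,0],0.55],
  [[0,0,0],[21,35,0],0.55],
  [[0,0,0],[21,35,0],0.55],
  [[0,0,0],[21,35,0],0.55],
])

```text
t: 1.7
eef_pos: [0.5392, -0.0842, 0.4045]
ee_rot: [3.142, -0.0, 3.142]
force: [0.7, -0.3, 1.1]
width: 0.0392
```

>>> arm_command([
  [[0,0,0],[21,35,0],0.55],
  [[0,0,0],[21,35,0],0.55],
  [[0,0,0],[21,35,0],0.55],
  [[0,0,0],[21,35,0],0.55],
  [[0,0,0],[0,0,-20],0.55],
  [[0,0,0],[0,0,-20],0.55],
  [[0,0,0],[0,0,0],0.55],
  [[0,0,0],[0,0,0],0.55],
])

```text
t: 2.5
eef_pos: [0.6228, 0.054, 0.3647]
ee_rot: [-3.141, -0.001, 3.141]
force: [-0.7, -0.2, 0.5]
width: 0.0397
```

>>> arm_command([
  [[0,0,0],[1,-2,-30],0.55],
  [[0,0,0],[0,0,-30],0.55],
  [[0,0,0],[0,0,-20],0.55],
  [[0,0,0],[0,0,0],0.55],
])

```text
t: 2.9
eef_pos: [0.6231, 0.0516, 0.2832]
ee_rot: [-3.141, -0.003, 3.141]
force: [-0.7, -0.6, -0.3]
width: 0.0394
```

```bash
python3 - <<'E'
from h import *
im,d=show('scene','s1'); cv2.imwrite('pics/s1c.png',cv2.resize(im[140:300,260:460,::-1],None,fx=3.5,fy=3.5))
E
```

```text
(no output)
```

View pics/s1c.png

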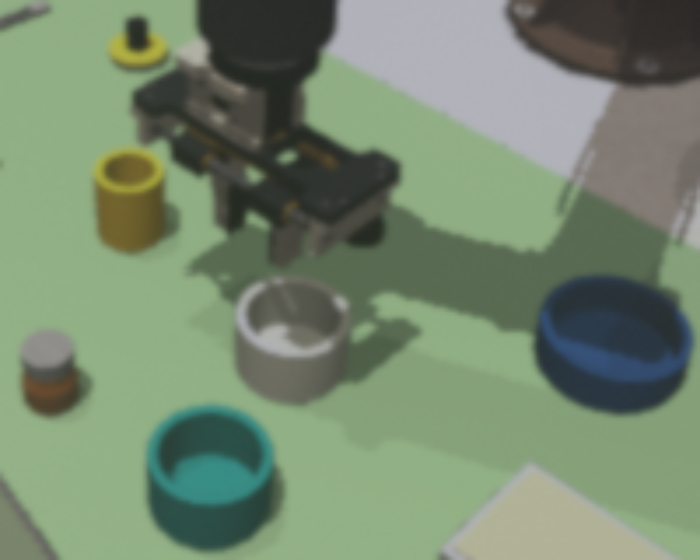

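The open fingers are above the pot's near-left wall, at about (235,220) and (290,240) in the crop. The alignment looks right, so I'll descend.

>>> arm_command([
  [[0,0,0],[0,0,-20],0.55],
  [[0,0,0],[0,0,-15],0.55],
  [[0,0,0],[0,0,-10],0.55],
  [[0,0,0],[0,0,-10],0.55],
  [[0,0,0],[0,0,-8],0.55],
  [[0,0,0],[0,0,0],0.55],
])

```text
t: 3.55
eef_pos: [0.6236, 0.0521, 0.221]
ee_rot: [-3.141, -0.001, 3.141]
force: [-0.5, -0.0, 0.3]
width: 0.0394
```

>>> arm_command([
  [[0,0,0],[0,0,0],0.7],
  [[0,0,0],[0,0,0],0.8],
  [[0,0,0],[0,0,0],0.86],
  [[0,0,0],[0,0,0],0.9],
  [[0,0,0],[0,0,0],1.0],
  [[0,0,0],[0,0,0],1.0],
  [[0,0,0],[0,0,0],1.0],
])

```text
t: 4.25
eef_pos: [0.6238, 0.0522, 0.2219]
ee_rot: [3.142, 0.0, 3.141]
force: [-1.0, 0.1, 2.1]
width: 0.0087
```

>>> arm_command([
  [[0,0,0],[0,0,5],1.0],
  [[0,0,0],[0,0,15],1.0],
  [[0,0,0],[0,0,25],1.0],
  [[0,0,0],[0,0,30],1.0],
  [[0,0,0],[0,0,5],1.0],
  [[0,0,0],[0,0,0],1.0],
], squeeze=35)

```text
t: 4.85
eef_pos: [0.6238, 0.0522, 0.3027]
ee_rot: [3.141, 0.002, 3.141]
force: [0.1, 0.2, -3.3]
width: 0.0081
```

```bash
python3 - <<'E'
from loc import *
im,d=show('scene','s2'); cv2.imwrite('pics/s2c.png',cv2.resize(im[100:300,260:460,::-1],None,fx=3,fy=3))
print(rim('scene',im,d,np.array([.624,.092]),.139,.044,.036))
im,d=show('top','t2');print(rim('top',im,d,np.array([.624,.092]),.139,.044,.036))
E
```

```text
(array([0.6263, 0.095 ]), 266, np.float64(0.138), array([0.6281, 0.086 ]))
(array([0.626 , 0.0925]), 104, np.float64(0.1373), array([0.6186, 0.0918]))
```

View pics/s2c.png

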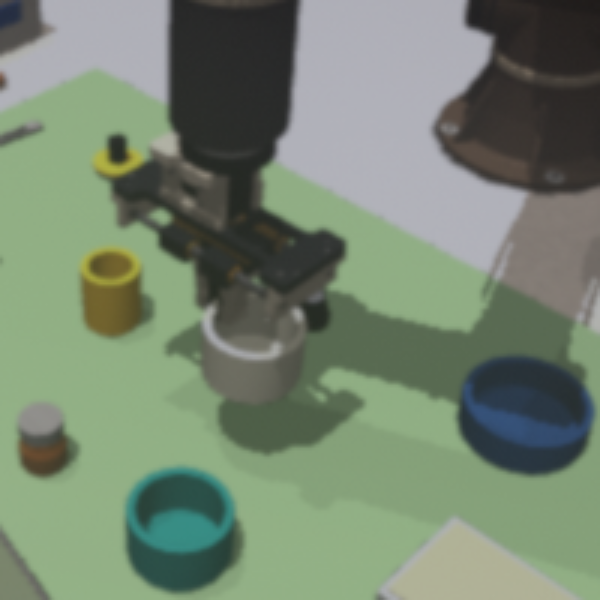

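The pot is held level, at about (253,340) in the crop. I'll carry it over the dish.

>>> arm_command([
  [[0,0,0],[-10,10,0],1.0],
  [[0,0,0],[-25,24,0],1.0],
  [[0,0,0],[-30,28,0],1.0],
  [[0,0,0],[-30,28,0],1.0],
  [[0,0,0],[-30,28,0],1.0],
  [[0,0,0],[-30,28,0],1.0],
  [[0,0,0],[-20,20,0],1.0],
  [[0,0,0],[-5,6,0],1.0],
])

```text
t: 5.75
eef_pos: [0.4413, 0.2254, 0.3009]
ee_rot: [-3.141, -0.001, -3.139]
force: [0.6, -0.8, -2.0]
width: 0.0085
```

>>> arm_command([
  [[0,0,0],[0,0,0],1.0],
  [[0,0,0],[0,0,-10],1.0],
  [[0,0,0],[0,0,-15],1.0],
  [[0,0,0],[0,0,0],1.0],
])

```text
t: 6.15
eef_pos: [0.4435, 0.2227, 0.274]
ee_rot: [-3.138, -0.003, 3.139]
force: [-0.4, 0.5, -2.7]
width: 0.0085
```

```bash
python3 - <<'E'
from loc import *
im,d=show('scene','s3'); cv2.imwrite('pics/s3c.png',cv2.resize(im[120:320,340:560,::-1],None,fx=3,fy=3))
print(rim('scene',im,d,np.array([.444,.264]),.115,.044,.036));print('dish',rim('scene',im,d,np.array([.444,.264]),.043,.058,.05))
im,d=show('top','t3');print(rim('top',im,d,np.array([.444,.264]),.115,.044,.036))
E
```

```text
(array([0.4411, 0.2632]), 101, np.float64(0.1136), array([0.4461, 0.2541]))
dish (array([0.4426, 0.2645]), 236, np.float64(0.0424), array([0.447 , 0.2647]))
(array([0.4462, 0.2631]), 21, np.float64(0.112), array([0.4091, 0.2589]))
```

View pics/s3c.png

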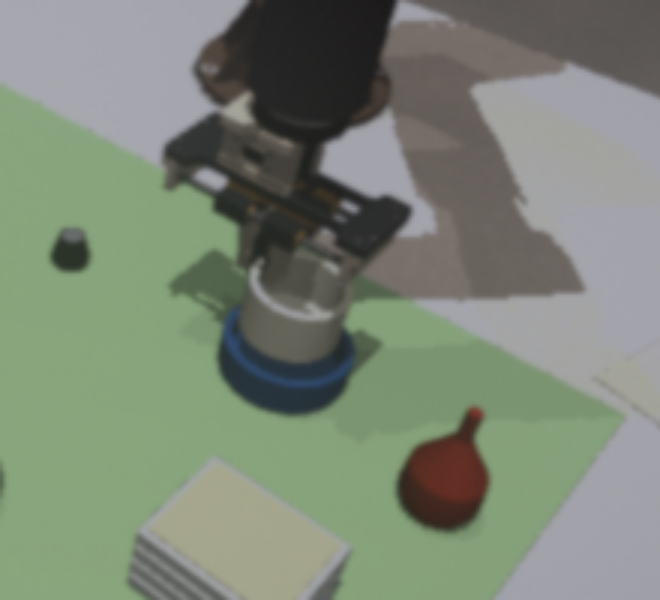

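The pot is centred over the dish within about 2 mm. I'll lower it.

>>> arm_command([
  [[0,0,0],[0,1,-10],1.0],
  [[0,0,0],[0,0,-10],1.0],
  [[0,0,0],[0,0,-10],1.0],
  [[0,0,0],[0,0,-8],1.0],
  [[0,0,0],[0,0,-4],1.0],
  [[0,0,0],[0,0,0],1.0],
  [[0,0,0],[0,0,0],1.0],
])

```text
t: 6.95
eef_pos: [0.4438, 0.2253, 0.2347]
ee_rot: [-3.142, 0.0, 3.142]
force: [0.5, -0.2, -2.1]
width: 0.0088
```

>>> arm_command([
  [[0,0,0],[0,0,-2],1.0],
  [[0,0,0],[0,0,-2],1.0],
  [[0,0,0],[0,0,-1],1.0],
  [[0,0,0],[0,0,0],1.0],
])

```text
t: 7.35
eef_pos: [0.4438, 0.2252, 0.2299]
ee_rot: [3.141, 0.0, 3.142]
force: [-0.3, -1.1, 0.3]
width: 0.0086
```

>>> arm_command([
  [[0,0,0],[0,0,-1],1.0],
  [[0,0,0],[0,0,0],1.0],
  [[0,0,0],[0,0,0],0.85],
  [[0,0,0],[0,0,0],0.75],
  [[0,0,0],[0,0,0],0.68],
  [[0,0,0],[0,0,0],0.68],
  [[0,0,0],[0,0,0],0.68],
])

```text
t: 8.05
eef_pos: [0.4438, 0.2252, 0.2285]
ee_rot: [-3.141, -0.0, 3.141]
force: [-0.2, 0.2, -0.4]
width: 0.0279
```

>>> arm_command([
  [[0,0,0],[0,0,10],0.68],
  [[0,0,0],[0,0,20],0.68],
  [[0,0,0],[0,0,30],0.5],
  [[0,0,0],[0,0,40],0.3],
  [[0,0,0],[0,-20,20],0.0],
  [[0,0,0],[10,-40,0],0.0],
  [[0,0,0],[20,-45,0],0.0],
  [[0,0,0],[20,-45,0],0.0],
])

```text
t: 8.85
eef_pos: [0.4939, 0.0739, 0.3502]
ee_rot: [3.141, 0.002, -3.14]
force: [1.1, 0.7, -0.1]
width: 0.0708
```

```bash
python3 - <<'E'
from loc import *
for n in('scene','top'):
    im,d=show(n,n+'4')
    print(n,'pot',rim(n,im,d,np.array([.444,.264]),.066,.044,.036));print('dish',rim(n,im,d,np.array([.444,.264]),.043,.058,.05))
    print('cup',rim(n,im,d,np.array([.606,-.111]),.073,.030,.022))
    if n=='scene':cv2.imwrite('pics/s4c.png',cv2.resize(im[120:320,340:560,::-1],None,fx=3,fy=3))
E
```

```text
scene pot (array([0.4456, 0.2652]), 275, np.float64(0.0652), array([0.4456, 0.2648]))
dish (array([0.4419, 0.2656]), 467, np.float64(0.043), array([0.4473, 0.2652]))
cup (array([ 0.6056, -0.1108]), 128, np.float64(0.0721), array([ 0.6052, -0.1115]))
top pot (array([0.4472, 0.264 ]), 102, np.float64(0.0655), array([0.4324, 0.2547]))
dish (array([0.4469, 0.266 ]), 195, np.float64(0.0429), array([0.4304, 0.2574]))
cup (array([ 0.6069, -0.1121]), 148, np.float64(0.0731), array([ 0.6074, -0.1117]))
```

View pics/s4c.png

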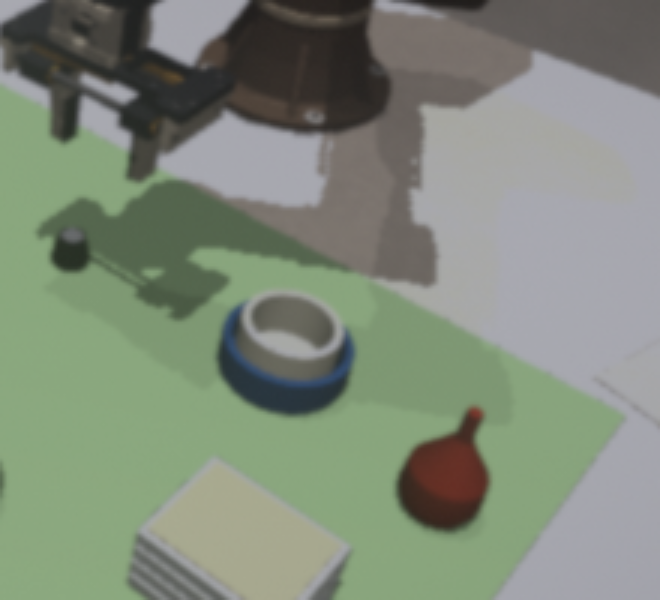

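The pot stands level and fully down in the dish, at about (292,330) in the crop, with its rim at .066. Next is the cup.

>>> arm_command([
  [[0,0,0],[22,-37,0],0.0],
  [[0,0,0],[22,-37,0],0.0],
  [[0,0,0],[22,-37,0],0.0],
  [[0,0,0],[22,-37,0],0.0],
  [[0,0,0],[22,-35,0],0.0],
  [[0,0,0],[0,0,0],0.0],
  [[0,0,0],[0,0,0],0.0],
])

```text
t: 9.65
eef_pos: [0.6039, -0.1085, 0.3485]
ee_rot: [3.142, -0.001, 3.139]
force: [-0.5, 0.2, 0.1]
width: 0.0875
```

>>> arm_command([
  [[0,0,0],[2,-3,-20],0.0],
  [[0,0,0],[0,0,-25],0.0],
  [[0,0,0],[0,0,-25],0.0],
  [[0,0,0],[0,0,-15],0.0],
  [[0,0,0],[0,0,-15],0.0],
  [[0,0,0],[0,0,-13],0.0],
  [[0,0,0],[0,0,0],0.0],
  [[0,0,0],[0,0,0],0.0],
])

```text
t: 10.45
eef_pos: [0.6058, -0.1103, 0.2362]
ee_rot: [-3.141, 0.0, -3.141]
force: [-0.6, 0.2, 1.2]
width: 0.0874
```

>>> arm_command([
  [[0,0,0],[0,0,0],0.15],
  [[0,0,0],[0,0,0],0.22],
  [[0,0,0],[0,0,0],0.28],
  [[0,0,0],[0,0,0],0.32],
  [[0,0,0],[0,0,0],0.5],
  [[0,0,0],[0,0,0],0.5],
  [[0,0,0],[0,0,0],0.5],
], squeeze=20)

```text
t: 11.15
eef_pos: [0.6059, -0.1109, 0.236]
ee_rot: [-3.141, 0.0, 3.141]
force: [-0.3, -1.3, 3.6]
width: 0.0592
```

>>> arm_command([
  [[0,0,0],[0,0,5],0.5],
  [[0,0,0],[0,0,20],0.5],
  [[0,0,0],[0,0,30],0.5],
  [[0,0,0],[0,0,30],0.5],
  [[0,0,0],[0,0,15],0.5],
  [[0,0,0],[0,0,0],0.5],
])

```text
t: 11.75
eef_pos: [0.6063, -0.1108, 0.3384]
ee_rot: [3.141, 0.005, -3.142]
force: [-0.3, -0.2, -0.7]
width: 0.0593
```

```bash
python3 - <<'E'
from loc import *
for n in('scene','top'):
    im,d=show(n,n+'5')
    print(n,'pot',rim(n,im,d,np.array([.444,.264]),.066,.044,.036));print('dish',rim(n,im,d,np.array([.444,.264]),.043,.058,.05))
    print('cup',rim(n,im,d,np.array([.606,-.111]),.173,.030,.022))
    if n=='scene':cv2.imwrite('pics/s5c.png',cv2.resize(im[50:300,220:470,::-1],None,fx=2.4,fy=2.4))
E
```

```text
scene pot (array([0.4459, 0.265 ]), 270, np.float64(0.0655), array([0.446, 0.265]))
dish (array([0.4422, 0.2629]), 468, np.float64(0.0429), array([0.4465, 0.2647]))
cup (array([ 0.6088, -0.1109]), 137, np.float64(0.1741), array([ 0.6102, -0.1121]))
top pot (array([0.4468, 0.2633]), 135, np.float64(0.0659), array([0.4478, 0.2812]))
dish (array([0.4429, 0.2588]), 176, np.float64(0.0434), array([0.4444, 0.292 ]))
cup (array([ 0.6067, -0.1118]), 63, np.float64(0.1725), array([ 0.5964, -0.1125]))
```

View pics/s5c.png

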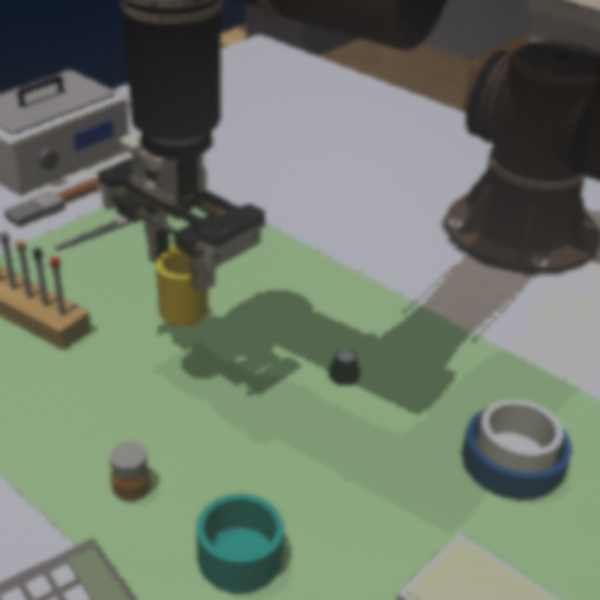

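The cup hangs upright at about (182,290) in the crop. I'll carry it to the pot at (.4455,.2645).

>>> arm_command([
  [[0,0,0],[-5,12,0],0.5],
  [[0,0,0],[-12,28,0],0.5],
  [[0,0,0],[-16,36,0],0.5],
  [[0,0,0],[-16,36,0],0.5],
  [[0,0,0],[-16,36,0],0.5],
  [[0,0,0],[-16,36,0],0.5],
  [[0,0,0],[-16,36,0],0.5],
  [[0,0,0],[-16,36,0],0.5],
])

```text
t: 12.65
eef_pos: [0.4911, 0.1466, 0.3345]
ee_rot: [-3.141, -0.002, 3.141]
force: [1.2, 0.4, -1.0]
width: 0.0592
```

>>> arm_command([
  [[0,0,0],[-16,36,0],0.5],
  [[0,0,0],[-14,36,0],0.5],
  [[0,0,0],[-12,28,0],0.5],
  [[0,0,0],[-6,19,0],0.5],
  [[0,0,0],[0,0,0],0.5],
  [[0,0,0],[0,0,0],0.5],
  [[0,0,0],[0,0,0],0.5],
])

```text
t: 13.35
eef_pos: [0.4445, 0.2636, 0.335]
ee_rot: [-3.141, -0.001, 3.141]
force: [0.3, 0.3, -1.0]
width: 0.0592
```

>>> arm_command([
  [[0,0,0],[0,1,-10],0.5],
  [[0,0,0],[0,0,-10],0.5],
  [[0,0,0],[0,0,0],0.5],
])

```text
t: 13.65
eef_pos: [0.4444, 0.2642, 0.3136]
ee_rot: [-3.139, -0.002, 3.14]
force: [0.3, 0.0, -1.4]
width: 0.0594
```

```bash
python3 - <<'E'
from loc import *
for n in('scene','top'):
    im,d=show(n,n+'6')
    print(n,'pot',rim(n,im,d,np.array([.444,.264]),.066,.044,.036))
    print('cup',rim(n,im,d,np.array([.445,.264]),.152,.030,.022))
    if n=='scene':cv2.imwrite('pics/s6c.png',cv2.resize(im[120:300,360:540,::-1],None,fx=3.3,fy=3.3))
print(get_state()['eef_pos'])
E
```

```text
scene pot (array([0.4455, 0.2654]), 192, np.float64(0.0654), array([0.4497, 0.2653]))
cup (array([0.4459, 0.2636]), 204, np.float64(0.1503), array([0.4442, 0.2645]))
top pot (array([0.4471, 0.2638]), 62, np.float64(0.0657), array([0.4126, 0.2636]))
cup (array([0.445, 0.264]), 1, np.float64(0.1481), array([0.4184, 0.2532]))
[0.44482798 0.26473483 0.31507146]
```

View pics/s6c.png

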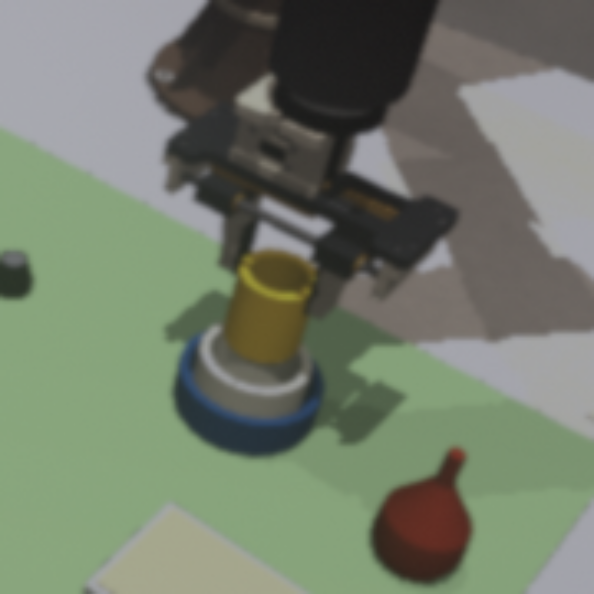

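The cup at (270,310) in the crop is in line over the pot. I'll lower it.

>>> arm_command([
  [[0,0,0],[0,0,-12],0.5],
  [[0,0,0],[0,0,-12],0.5],
  [[0,0,0],[0,0,-12],0.5],
  [[0,0,0],[0,0,-12],0.5],
  [[0,0,0],[0,0,-8],0.5],
  [[0,0,0],[0,0,-3],0.5],
  [[0,0,0],[0,0,0],0.5],
  [[0,0,0],[0,0,0],0.5],
])

```text
t: 14.55
eef_pos: [0.4449, 0.2653, 0.2569]
ee_rot: [3.141, 0.0, 3.142]
force: [-0.3, 0.0, -0.9]
width: 0.0597
```

>>> arm_command([
  [[0,0,0],[0,0,-2],0.5],
  [[0,0,0],[0,0,-1],0.5],
  [[0,0,0],[0,0,0],0.5],
])

```text
t: 14.85
eef_pos: [0.4447, 0.2651, 0.2537]
ee_rot: [3.141, 0.0, 3.141]
force: [0.3, 0.5, -1.3]
width: 0.0594
```

>>> arm_command([
  [[0,0,0],[0,0,-1],0.5],
  [[0,0,0],[0,0,-1],0.5],
  [[0,0,0],[0,0,0],0.5],
])

```text
t: 15.15
eef_pos: [0.4448, 0.2652, 0.2519]
ee_rot: [3.141, 0.0, 3.142]
force: [-1.4, -0.6, 3.3]
width: 0.0594
```

>>> arm_command([
  [[0,0,0],[0,0,0],0.28],
  [[0,0,0],[0,0,0],0.2],
  [[0,0,0],[0,0,0],0.1],
  [[0,0,0],[0,0,0],0.0],
  [[0,0,0],[0,0,0],0.0],
  [[0,0,0],[0,0,0],0.0],
])

```text
t: 15.75
eef_pos: [0.4448, 0.2651, 0.2516]
ee_rot: [-3.142, -0.0, 3.141]
force: [0.5, -0.5, -0.0]
width: 0.0872
```

>>> arm_command([
  [[0,0,0],[0,0,10],0.0],
  [[0,0,0],[0,0,20],0.0],
  [[0,0,0],[0,0,35],0.0],
  [[0,0,0],[0,0,40],0.0],
  [[0,0,0],[0,-20,20],0.0],
  [[0,0,0],[0,-45,0],0.0],
  [[0,0,0],[0,-45,0],0.0],
  [[0,0,0],[0,-45,0],0.0],
])

```text
t: 16.55
eef_pos: [0.4443, 0.1087, 0.3778]
ee_rot: [3.141, 0.001, -3.141]
force: [1.7, -0.5, 0.6]
width: 0.0872
```

```bash
python3 - <<'E'
from loc import *
for n in('scene','top'):
    im,d=show(n,n+'7')
    print(n,'pot',rim(n,im,d,np.array([.444,.264]),.066,.044,.036),'dish',rim(n,im,d,np.array([.444,.264]),.043,.058,.05))
    print('cup',rim(n,im,d,np.array([.445,.264]),.089,.030,.022))
    print('knob',rim(n,im,d,np.array([.419,-.307]),.046,.012,0))
    if n=='scene':cv2.imwrite('pics/s7c.png',cv2.resize(im[120:300,360:540,::-1],None,fx=3.3,fy=3.3))
E
```

```text
scene pot (array([0.4433, 0.2641]), 344, np.float64(0.066), array([0.4497, 0.2652])) dish (array([0.4388, 0.2628]), 384, np.float64(0.0428), array([0.4476, 0.2643]))
cup (array([0.4452, 0.2658]), 178, np.float64(0.0883), array([0.4453, 0.2661]))
knob (array([ 0.4187, -0.3061]), 24, np.float64(0.0459), array([ 0.4187, -0.304 ]))
  return _methods._mean(a, axis=axis, dtype=dtype,
  ret = ret.dtype.type(ret / rcount)
Traceback (most recent call last):
  File "loc.py", line 11, in rim
    return c.round(4),len(X),np.median(X[:,2]).round(4), ((X[:,:2].min(0)+X[:,:2].max(0))/2).round(4)
                                                           ~~~~~~~~~~~^^^
ValueError: zero-size array to reduction operation minimum which has no identity
```

View pics/s7c.png

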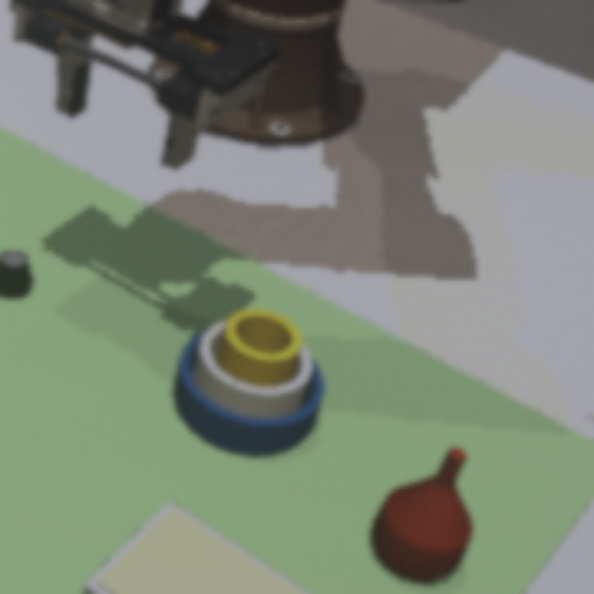

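The cup is seated, with its rim at .0885 and its centre near (.445,.265), at (263,335) in the crop. Next is the lid.

>>> arm_command([
  [[0,0,0],[0,-45,0],0.3],
  [[0,0,0],[0,-45,0],0.3],
  [[0,0,0],[0,-45,0],0.3],
  [[0,0,0],[0,-45,0],0.3],
  [[0,0,0],[0,-45,0],0.4],
  [[0,0,0],[-5,-45,0],0.4],
  [[0,0,0],[-5,-45,0],0.4],
  [[0,0,0],[-5,-45,0],0.4],
])

```text
t: 17.45
eef_pos: [0.4294, -0.2515, 0.3776]
ee_rot: [-3.141, 0.001, -3.141]
force: [1.2, 0.1, -0.2]
width: 0.0528
```

>>> arm_command([
  [[0,0,0],[-5,-30,0],0.4],
  [[0,0,0],[-5,-20,0],0.4],
  [[0,0,0],[0,0,-30],0.4],
  [[0,0,0],[0,0,-40],0.4],
  [[0,0,0],[0,0,-35],0.4],
  [[0,0,0],[0,0,0],0.4],
  [[0,0,0],[0,0,0],0.4],
])

```text
t: 18.15
eef_pos: [0.4203, -0.3, 0.2725]
ee_rot: [-3.141, -0.001, -3.141]
force: [0.2, 0.4, 0.8]
width: 0.0527
```

```bash
python3 - <<'E'
from loc import *
im,d=show('scene','s8');cv2.imwrite('pics/s8c.png',cv2.resize(im[60:200,230:370,::-1],None,fx=4,fy=4))
im,d=show('top','t8')
z=np.load('pics/top5.npz');
try: print('top knob',rim('top',z['im'],z['d'],np.array([.419,-.307]),.046,.012,0))
except Exception as e: print(e)
E
```

```text
top knob (array([ 0.419, -0.307]), 50, np.float64(0.0457), array([ 0.419 , -0.3073]))
```

View pics/s8c.png

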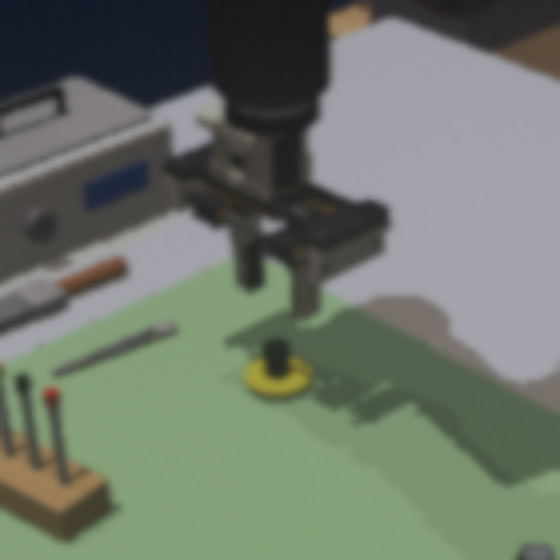

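The fingers straddle the knob at (277,355) in the crop. I'll shift by -1 mm in x and -7 mm in y, then go down 72 mm.

>>> arm_command([
  [[0,0,0],[-1,-7,-5],0.4],
  [[0,0,0],[0,0,-20],0.4],
  [[0,0,0],[0,0,-20],0.4],
  [[0,0,0],[0,0,-15],0.4],
  [[0,0,0],[0,0,-10],0.4],
  [[0,0,0],[0,0,0],0.4],
  [[0,0,0],[0,0,0],0.4],
])

```text
t: 18.95
eef_pos: [0.4191, -0.3071, 0.2023]
ee_rot: [-3.141, 0.001, 3.142]
force: [0.6, -0.2, 1.3]
width: 0.0527
```

>>> arm_command([
  [[0,0,0],[0,0,0],0.55],
  [[0,0,0],[0,0,0],0.62],
  [[0,0,0],[0,0,0],0.68],
  [[0,0,0],[0,0,0],0.72],
  [[0,0,0],[0,0,0],0.9],
  [[0,0,0],[0,0,0],0.9],
  [[0,0,0],[0,0,0],0.9],
], squeeze=15)

```text
t: 19.65
eef_pos: [0.4189, -0.3069, 0.2019]
ee_rot: [-3.141, 0.0, -3.142]
force: [-0.4, 0.3, 3.0]
width: 0.0232
```

>>> arm_command([
  [[0,0,0],[0,0,5],0.9],
  [[0,0,0],[0,0,20],0.9],
  [[0,0,0],[0,0,30],0.9],
  [[0,0,0],[0,0,35],0.9],
  [[0,0,0],[0,0,30],0.9],
  [[0,0,0],[0,0,10],0.9],
  [[0,0,0],[0,20,0],0.9],
  [[0,0,0],[2,36,0],0.9],
])

```text
t: 20.45
eef_pos: [0.4204, -0.2512, 0.3315]
ee_rot: [3.141, -0.0, 3.139]
force: [-0.2, 1.1, -1.2]
width: 0.0237
```

>>> arm_command([
  [[0,0,0],[2,40,0],0.9],
  [[0,0,0],[2,40,0],0.9],
  [[0,0,0],[2,40,0],0.9],
  [[0,0,0],[2,40,0],0.9],
  [[0,0,0],[2,40,0],0.9],
  [[0,0,0],[2,40,0],0.9],
  [[0,0,0],[2,40,0],0.9],
  [[0,0,0],[2,40,0],0.9],
])

```text
t: 21.25
eef_pos: [0.4361, 0.0706, 0.3314]
ee_rot: [-3.142, -0.001, 3.141]
force: [1.3, -0.7, -0.8]
width: 0.0237
```

>>> arm_command([
  [[0,0,0],[2,40,0],0.9],
  [[0,0,0],[2,40,0],0.9],
  [[0,0,0],[2,40,0],0.9],
  [[0,0,0],[2,35,0],0.9],
  [[0,0,0],[0,25,0],0.9],
  [[0,0,0],[0,10,0],0.9],
  [[0,0,0],[0,0,0],0.9],
  [[0,0,0],[0,0,0],0.9],
])

```text
t: 22.05
eef_pos: [0.4444, 0.2585, 0.3312]
ee_rot: [-3.141, -0.001, 3.141]
force: [0.2, -0.5, -1.1]
width: 0.0234
```

>>> arm_command([
  [[0,0,0],[1,6,-10],0.9],
  [[0,0,0],[0,0,-15],0.9],
  [[0,0,0],[0,0,0],0.9],
  [[0,0,0],[0,0,0],0.9],
])

```text
t: 22.45
eef_pos: [0.4458, 0.2646, 0.3063]
ee_rot: [-3.141, -0.001, 3.141]
force: [0.2, -0.2, -0.4]
width: 0.0236
```

```bash
python3 - <<'E'
from loc import *
im,d=show('scene','s9');cv2.imwrite('pics/s9c.png',cv2.resize(im[120:300,360:540,::-1],None,fx=3.3,fy=3.3))
W=cloud('scene',d)
hsv=cv2.cvtColor(im,cv2.COLOR_RGB2HSV); y=(abs(hsv[...,0].astype(int)-28)<8)&(hsv[...,1]>130)
for lo,hi in((.078,.094),(.105,.13)):
    m=y&(W[...,2]>lo)&(W[...,2]<hi)&(np.hypot(W[...,0]-.445,W[...,1]-.265)<.05); X=W[m]; print(lo,len(X),np.median(X[:,2]),X.min(0).round(3),X.max(0).round(3))
E
```

```text
0.078 157 0.08719877756915118 [0.425 0.237 0.078] [0.475 0.295 0.092]
0.105 150 0.12049463641613084 [0.435 0.238 0.115] [0.473 0.294 0.128]
```

View pics/s9c.png

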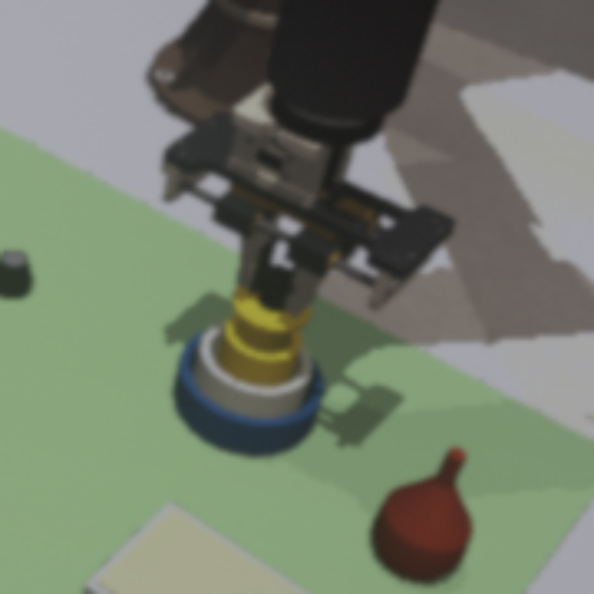

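The lid flange spans .238–.294 in y and reaches x .473. The cup rim spans .237–.295 and reaches .475, so they are centred within about 1–2 mm. I'll lower the lid.

>>> arm_command([
  [[0,0,0],[0,0,-6],0.9],
  [[0,0,0],[0,0,-6],0.9],
  [[0,0,0],[0,0,-6],0.9],
  [[0,0,0],[0,0,-4],0.9],
  [[0,0,0],[0,0,-2],0.9],
  [[0,0,0],[0,0,0],0.9],
  [[0,0,0],[0,0,0],0.9],
])

```text
t: 23.2
eef_pos: [0.4458, 0.2652, 0.2827]
ee_rot: [-3.142, 0.0, 3.141]
force: [0.2, -0.4, -0.8]
width: 0.0235
```

>>> arm_command([
  [[0,0,0],[0,0,-1],0.9],
  [[0,0,0],[0,0,-1],0.9],
  [[0,0,0],[0,0,0],0.9],
])

```text
t: 23.5
eef_pos: [0.4457, 0.2651, 0.2806]
ee_rot: [-3.142, -0.0, 3.141]
force: [-0.3, -0.0, -1.2]
width: 0.0235
```

>>> arm_command([
  [[0,0,0],[0,0,-1],0.9],
  [[0,0,0],[0,0,-1],0.9],
  [[0,0,0],[0,0,0],0.9],
])

```text
t: 23.8
eef_pos: [0.446, 0.2653, 0.2799]
ee_rot: [3.141, 0.001, -3.141]
force: [-2.9, -1.0, 10.2]
width: 0.0236
```

>>> arm_command([
  [[0,0,0],[0,0,1],0.9],
  [[0,0,0],[0,0,0],0.9],
  [[0,0,0],[0,0,0],0.68],
  [[0,0,0],[0,0,0],0.6],
  [[0,0,0],[0,0,0],0.5],
  [[0,0,0],[0,0,0],0.4],
  [[0,0,0],[0,0,0],0.4],
  [[0,0,0],[0,0,0],0.4],
])

```text
t: 24.6
eef_pos: [0.4458, 0.2651, 0.2796]
ee_rot: [-3.142, -0.0, 3.141]
force: [0.3, 0.3, -0.6]
width: 0.0527
```

>>> arm_command([
  [[0,0,0],[0,0,10],0.4],
  [[0,0,0],[0,0,20],0.4],
  [[0,0,0],[0,0,35],0.4],
  [[0,0,0],[0,0,30],0.4],
  [[0,0,0],[0,-20,10],0.4],
  [[0,0,0],[0,-45,0],0.4],
  [[0,0,0],[0,-45,0],0.4],
  [[0,0,0],[0,-45,0],0.4],
])

```text
t: 25.4
eef_pos: [0.445, 0.1081, 0.385]
ee_rot: [3.141, 0.0, -3.141]
force: [0.6, 0.1, 0.3]
width: 0.0526
```

>>> arm_command([
  [[0,0,0],[0,-45,0],0.4],
  [[0,0,0],[0,-45,0],0.4],
  [[0,0,0],[0,-45,0],0.4],
  [[0,0,0],[0,-20,0],0.4],
  [[0,0,0],[0,0,0],0.4],
  [[0,0,0],[0,0,0],0.4],
])

```text
t: 26.0
eef_pos: [0.4453, -0.0456, 0.3848]
ee_rot: [3.141, 0.0, 3.139]
force: [-0.1, 1.5, -0.3]
width: 0.0527
```

```bash
python3 - <<'E'
from loc import *
print(get_state()['eef_pos'],get_state()['force'])
for n in('scene','top'):
    im,d=show(n,n+'10')
    for nm,c,zz,ro,ri in [('dish',(.4442,.2626),.043,.058,.050),('pot',(.445,.265),.066,.044,.036),('flange',(.445,.265),.094,.03,.012),('knob',(.445,.265),.124,.012,0),('jar',(.78,-.013),.058,.022,0),('loupe',(.464,.029),.035,.01,0)]:
        try: print(n,nm,*rim(n,im,d,np.array(c),zz,ro,ri))
        except Exception as e: print(n,nm,'none')
    if n=='scene':cv2.imwrite('pics/s10c.png',cv2.resize(im[120:300,360:540,::-1],None,fx=3.3,fy=3.3))
E
```

```text
[ 0.44533883 -0.04556177  0.38481909] [-0.12191948  1.52574939 -0.2817364 ]
scene dish [0.439  0.2631] 377 0.0428 [0.4452 0.2646]
scene pot [0.4401 0.2632] 278 0.066 [0.4485 0.2649]
scene flange [0.443  0.2654] 245 0.0939 [0.4447 0.2658]
scene knob [0.4447 0.2652] 56 0.1236 [0.4448 0.2663]
scene jar [ 0.78   -0.0126] 153 0.0577 [ 0.7793 -0.0122]
scene loupe [0.465  0.0299] 44 0.0348 [0.464  0.0298]
top dish none
top pot none
top flange none
top knob none
top jar [ 0.78  -0.013] 128 0.0583 [ 0.7804 -0.0136]
top loupe none
  return _methods._mean(a, axis=axis, dtype=dtype,
  ret = ret.dtype.type(ret / rcount)
```

View pics/s10c.png

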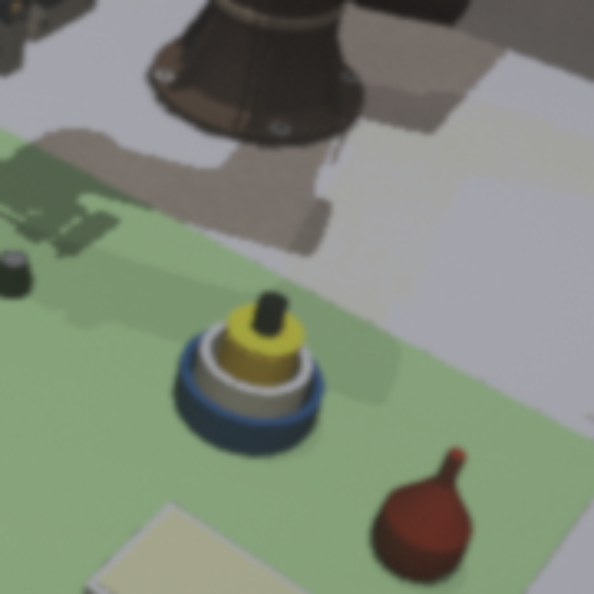

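View pics/scene10.png

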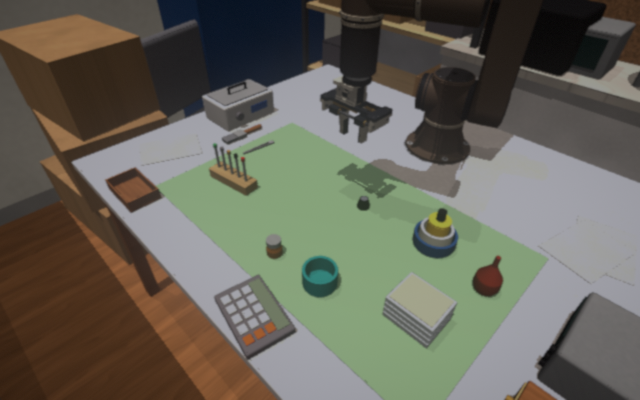

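The finished nest stands at (436,232) in the scene image. The lid is flat, with its flange at .094 and knob top at .124 as expected. The bystanders have not moved and the arm is clear, so I'll hand it in.

```bash
python3 -c "
from station import *
print(job_done())"
```

```text
the job is handed in; nothing more can be done
None
```

The nest is built and handed in at about t = 26 s of the 70 s allowed. The white pot stands in the blue dish, the yellow cup in the pot and the lid on the cup, each set down under light contact and let go. `job_done()` gave no verdict.

**Heights:** in the last scene-camera check the pot rim was at 66 mm, the lid flange at 94 mm and the knob top at about 124 mm. These match a fully seated stack, and it looks upright in the image. I took the cup's rim before the lid went on; it read 88–89 mm, against 89 expected.

**Centring:** the lid's centre was within about 2 mm of the cup's.

**Bystanders:** the jar and loupe measured within about 1 mm of where they started. I judged the other bystanders and the turquoise pot by eye only, and they look unmoved.

**Checks that disagreed or failed:**
- **Top camera:** the arm hid the nest from it at the end, so the final nest check rests on the scene camera alone.
- **Scene-camera fits:** with the nest partly hiding its own rims, the dish and pot fits shifted about 5 mm in x. Before the cup went in, the same fit put the pot within about 4 mm of the dish centre.
- **Lid contact:** the contact force briefly reached about 10 N as the lid touched down. I backed off 1 mm before letting go.

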